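# Release the filter hatch of the bench dust extractor

## Robot

A 6-joint arm with a two-finger parallel gripper is mounted at the origin on the work surface. World frame = base frame: x ahead of the robot, y to its left, z up, the work surface at z = 0. Lengths are in mm, angles in rad, forces in N, time in s.
With the tool pointing down it reaches from about 275 to 750 mm from the base axis. Payload 10.2 kg.
Tool frame: the origin (TCP) lies at the very end of the fingers, on their centre line; the grasp point (between the pads) lies 19 mm behind it; x points along the fingers, y is the direction in which the jaws open and shut, and the axes are right-handed (so a half turn about x gives the same grasp; the last joint's range is limited). The gripper opens to 85 mm and grips with 20 to 120 N. Pads are 22 mm wide; open, the fingers measure 114 mm over their backs; the gripper's body (76 mm by 85 mm) begins 54 mm behind the grasp point. The pads swing forward as they close: fully open they stand 13 mm farther back than shut.
Start: joints at [1.088, 0.313, 1.498, -0, 1.331, -0.223], TCP at [134.878, 507.384, 231.294] pointing down, gripper open.
Joint ranges: [-2.94, 2.94], [-0.97, 2.17], [0.19, 2.56], [-1.23, 4.37], [0.02, 3.11], [-2.88, 2.88]. Speed limits (rad/s): [2.39, 2.39, 3.01, 3.14, 3.14, 3.14].

## Interface

Orientations are given as a unit quaternion [w, x, y, z].
In Python, from rig import ctrl, viewer, finish_job gives the robot as it stands.
- The arm moves only by the tool carry_out, never from a script. Its argument "targets" is a list of rows, each an object of numbers: "x", "y", "z": the shift along the world's x, y, z in m; "ax", "ay", "az": the turn, a rotation vector about the world's x, y, z in rad; "hand": the opening, from -1 (shut) to 1 (fully open). A call has 1 to 5 rows; each row is the pose to reach, as a shift and turn from the pose commanded when the call began; what a row does not reach only later rows make up. A row lasts 1/8 s, in which the tool goes at most 62.5 mm and 10.7 degrees, less where a joint would pass 70% of its speed; a pose out of reach is approached as far as the arm can. A call with a gripper value outside its range is refused whole. The fingers move at their own pace and stop on an object; "grip_force" is the grip in N (left out, the last holds). Time passes only in rows, so rows that repeat a pose let the fingers close. It gives the time, the measured TCP pose, the force and the opening at its end, in the units of the state.
- ctrl.sense(): the state, without advancing time (a new reading comes with each control period).
- viewer.capture(name): name is "side" or "top" or "wrist"; returns the picture (400x640x3 uint8, blue, green, red); there is no depth.
- viewer.camera_info(name): a dict with "fx", "fy", "cx", "cy" (pixels), "R" (3x3) and "t" (3): a world point X has camera coordinates R X + t. Camera axes: x right, y down, z forward; pixel columns grow to the right and rows downward; lengths in mm; the calibration is good to about 2 mm. A picture is of the moment at which its call begins: read the wrist's pose just before it. camera_info takes no time and is no camera call; for the wrist camera it gives the pose at the moment of the call.
- finish_job(): hands the job in, once; it reports no verdict.
The state is a dict: "time_s": time; "joints": joint angles; "dq": joint speeds; "tau": joint torques, N m; "eef_pos": TCP position; "ee_rot": TCP orientation; "force": force on the tool from outside, world axes, zero at the start; "wrist_torque": the same for the moment, N m; "grip_width": opening from 0.0 (shut) to 1.0 (fully open).
Only numpy, scipy, OpenCV 4.12 (cv2) and the standard library are available. Lean on these libraries where they do the work, as an engineer would, in place of code of your own. Each camera call takes 0.05 s, during which the arm holds its last target. There are 200 camera calls.

## Task

The filter in the bench dust extractor needs changing: first press its mushroom stop button fully down, then take the wooden-handled release rod and push its shaft through the narrow slot in the side of the extractor to press the hidden latch, so that the filter hatch on top springs open. Then lay the rod back down flat on the bench (do not drop it), leaving the hatch open, and do not disturb the other things on the bench.

Things in the scene. Friction and masses are not known exactly. Their poses are not given: they have to be found in the camera images.
- extractor: The dust extractor: a grey steel box fixed to the bench, 200 deep (x) x 260 wide (y) x 136 high; origin at the centre of its underside. x points level into the box from the upright slot face, which lies at x = -100; z up. A round duct stub sticks 60 out of the opposite face.
- slot (a point): Centre of the slot's mouth, in the plane of the slot face, 80 above the bench; x points level into the box (the push direction), y along the face, z up. The slot is upright, 16 wide (y) and 36 high (z), in a wall 4 thick. Two steel lips beside it flare outwards and stand 10 out of the face (mouth about 26 wide there). It is 30 off the middle of the face, to +y.
- latch_tab (a point): Centre of the hidden latch tab's face, 34 behind the slot face, straight behind the slot: an upright steel plate 28 wide (y) and 53 high (z) across the way of the rod. It moves with the latch.
- latch (a joint): Travel of the hidden latch tab in m: 0 at rest, 0.012 pushed fully in (along the slot's x). A spring resists with 4 N at rest to 7 N fully in, and returns the tab when let go. The hatch is let go at about 0.008 of travel.
- hatch (a joint): Angle of the filter hatch in rad: 0 shut (held by the latch). An aluminium plate 190 x 163 x 6 on top of the box over its +y part, hinged along the edge farthest from the slot face. When the latch is pressed it springs up by itself, away from the slot face, to about 1.0 rad and stays there.
- hatch_edge (a point): Middle of the hatch's free edge, which lies directly above the slot face when shut (133 above the bench).
- stop_top (a point): Centre of the top of the black mushroom stop button, 44 across, on the box's top, 172 above the bench when up; axis vertical. It lies 70 inside the slot face and 113 towards -y from the slot.
- stop (a joint): How far the stop button is pressed, in m: 0 up, 0.008 fully down (the end stop). It moves against about 6 N and stays where it is pushed.
- rod_grip (a point): The release rod: a rectangular wooden handle 90 long, 20 wide, 28 high, with a straight blunt round aluminium shaft 10 thick and 120 long out of the middle of its front end; 120 g. It lies on the bench on its handle's underside, the shaft level. This point is on the rod's axis, 14 above the bench, at the balance point in the handle, 25 behind the handle's front end and 65 before its rear end; x points along the rod to the tip, z up.
- rod_tip (a point): Tip of the rod's shaft, on the axis, 145 ahead of rod_grip.
- screwdriver: a bystander: screwdriver 200 long with a 26 thick dark wooden handle and a thin blade; origin under its middle, x towards the blade
- hammer: a bystander: hammer 260 long lying flat; origin under its middle, x towards the head
- brush: a bystander: flat glue brush 200 long lying flat; origin under its middle, x towards the bristles
- shell: a bystander: bare wooden drum shell, a ring 170 across and 45 high lying flat; origin at the centre of its underside
- glue: a bystander: white glue bottle 60 across, 160 high, standing; origin at the centre of its underside
- jar: a bystander: amber glass jar with steel cap, 76 across, 90 high, standing; origin at the centre of its underside
- mug: a bystander: white mug 80 across, 90 high, standing; origin at the centre of its underside
Mind the look-alikes: they are no part of the job. Leave any purple look-alike of the part that bears rod_grip alone.

How it is judged (in metres and radians):
On the way, in this order (a step that is already met when the one before it is completed fails the run):
1. the stop button is pressed down, with the hatch still shut (value of joint stop above 0.0065 m and value of joint hatch below 0.1 rad), for 0.1 s.
2. the rod's tip, through the slot, presses the latch tab in (value of joint latch above 0.006 m and x of rod_tip in the frame of slot above 0.036 m), for 0.05 s.
At the end, for the whole second after the job is handed in: The hatch stands open (over 0.6 rad), the stop button is still down (over 6.5 mm), the latch tab is back out (under 3 mm), and the rod lies flat on the bench (its balance point under 25 mm and its tip under 35 mm high), released and at rest (value of joint hatch above 0.6 rad and value of joint stop above 0.0065 m and value of joint latch below 0.003 m and height (world z) of rod_grip between 0 and 0.025 m and height (world z) of rod_tip below 0.035 m and linear speed of rod below 0.02 m/s); the robot touches nothing.
It fails at once if the rod is dropped (falls faster than 0.5 m/s, not held, more than 50 mm above the bench) (height (world z) of rod_grip above 0.05 m and contact force between the fingers and rod below 0.05 N and linear speed of rod above 0.5 m/s).
It fails at once if another thing on the bench is moved by more than 30 mm (distance of any of screwdriver, hammer, brush, shell, glue, jar, mug from where it was at the start of the episode above 0.03 m).
It also fails if it takes over 58 s, if anything falls off the work surface, if the arm or the gripper's body presses on something with over 40 N, if the wrist force passes 120 N, or if a joint passes its speed limit or range.

## Working session

There is one attempt and no reset: what is moved stays moved. The work goes in short steps, Python scripts to look and compute and a tool call to move; the robot and the scene stay as the last step left them, time stands still between calls to the robot, and variables do not carry over. Pictures are saved under pics/ and viewed, about 8 in all and at most 12, crops included, and the job is handed in when it is done.

Besides the shell and the picture viewer there is one more tool, called after "Emit:" by a JSON object that holds its "method" and its "body". carry_out: Moves the arm, as the interface text tells. Its arguments: {"type":"object","properties":{"targets":{"type":"array"},"grip_force":{"type":"number"}},"required":["targets"]}

```bash
mkdir -p pics; ls
python3 - <<'E'
from rig import ctrl, viewer
import cv2,numpy as np
s=ctrl.sense();print(s['time_s'],s['eef_pos'],s['ee_rot'],s['grip_width'])
for n in('top','side'):
    im=viewer.capture(n);cv2.imwrite(f'pics/{n}0.png',im)
    c=viewer.camera_info(n);R=np.array(c['R']);print(n,c['fx'],c['cx'],c['cy'],'pos',(-R.T@np.array(c['t'])).round(),R.round(2).tolist())
E
```

```text
pics
0.0 [134.76103203 507.13642318 230.7073445 ] [ 0.70098437  0.0911643   0.7013117  -0.09204291] 0.9995864645125467
top 457.8162725616783 318.75281949719266 192.59137450117836 pos [ 276.   -6. 1527.] [[-0.02, -1.0, -0.01], [-0.98, 0.02, -0.17], [0.17, 0.01, -0.98]]
side 478.6283569936303 320.0935342372837 201.3679191296045 pos [ 250. -975.  942.] [[0.96, -0.27, -0.0], [-0.17, -0.6, -0.78], [0.21, 0.75, -0.62]]
```

View pics/top0.png

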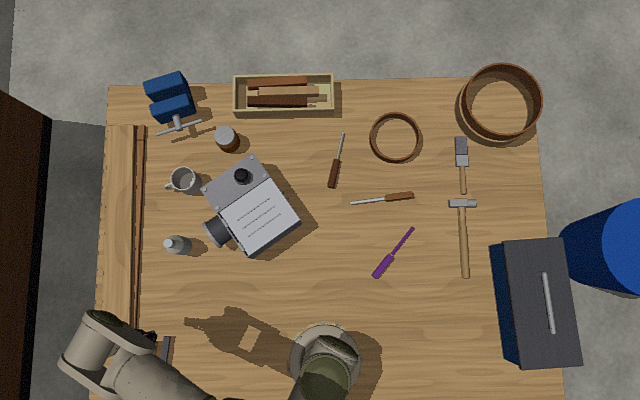

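View pics/side0.png

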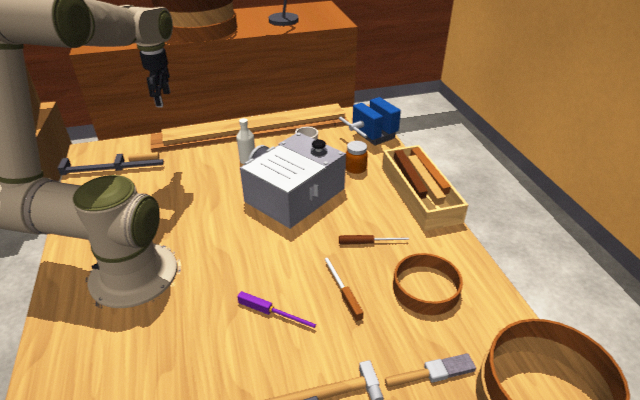

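Candidates for the rod in the top view:
- **(383,198):** orange-brown handle with a thicker pale shaft. It looks like the rod.
- **(335,160):** dark handle with a thin blade, so probably the screwdriver.
- **(392,253):** purple look-alike, to be left alone.

I'll confirm in a crop and measure.

```bash
cat > h.py <<'E'
import numpy as np,cv2
from rig import ctrl,viewer
def ray(c,u,v,z):
    R=np.array(c['R']);o=-R.T@np.array(c['t']);d=R.T@np.array([(u-c['cx'])/c['fx'],(v-c['cy'])/c['fy'],1])
    return o+d*(z-o[2])/d[2]
def proj(c,X):
    p=np.array(c['R'])@np.array(X)+np.array(c['t']);return np.array([c['fx']*p[0]/p[2]+c['cx'],c['fy']*p[1]/p[2]+c['cy']])
E
python3 - <<'E'
from h import *
ct=viewer.camera_info('top');cs=viewer.camera_info('side')
t=cv2.imread('pics/top0.png');s=cv2.imread('pics/side0.png')
a=cv2.resize(t[120:270,190:430],None,fx=3.3,fy=3.3,interpolation=cv2.INTER_CUBIC)[:,:800]
b=cv2.resize(s[130:330,230:430],None,fx=3,fy=3,interpolation=cv2.INTER_CUBIC)
cv2.imwrite('pics/cropt.png',a);cv2.imwrite('pics/crops.png',b)
for n,(u,v) in dict(A=(252,157),B=(300,218),C=(250,257),D=(203,190),btn=(243,176)).items():
    print(n,ray(ct,u,v,136 if n!='btn' else 172).round())
# rods: brown/purple handle masks
hsv=cv2.cvtColor(t,cv2.COLOR_BGR2HSV)
for n,(x0,x1,y0,y1) in dict(orange=(345,420,188,210),dark=(325,350,128,192)).items():
    sub=hsv[y0:y1,x0:x1];print(n,'median bg',np.median(sub.reshape(-1,3),0))
    bg=np.median(t[y0:y1,x0:x1].reshape(-1,3),0);d=np.abs(t[y0:y1,x0:x1].astype(float)-bg).sum(2)
    m=(d>90).astype(np.uint8);nn,l,st,ce=cv2.connectedComponentsWithStats(m);
    for i in range(1,nn):
        if st[i,4]>15: print(st[i],ce[i]+[x0,y0])
for n,z,ps in (('rod tip/back',14,[(351,203),(414,194)]),('drv',14,[(342,132),(333,187)])):
    print(n,[ray(ct,*p,z).round() for p in ps])
E
```

```text
A [638. 215. 136.]
B [443.  67. 136.]
C [328. 219. 136.]
D [536. 367. 136.]
btn [570. 236. 172.]
orange median bg [ 17.  109.  150.5]
[  5   3  65  14 336] [387.97619048 197.79166667]
dark median bg [ 17. 109. 151.]
[  2   4  18  57 338] [335.24852071 168.53550296]
rod tip/back [array([504., -98.,  14.]), array([ 530., -309.,   14.])]
drv [array([751., -75.,  14.]), array([560., -39.,  14.])]
```

View pics/cropt.png

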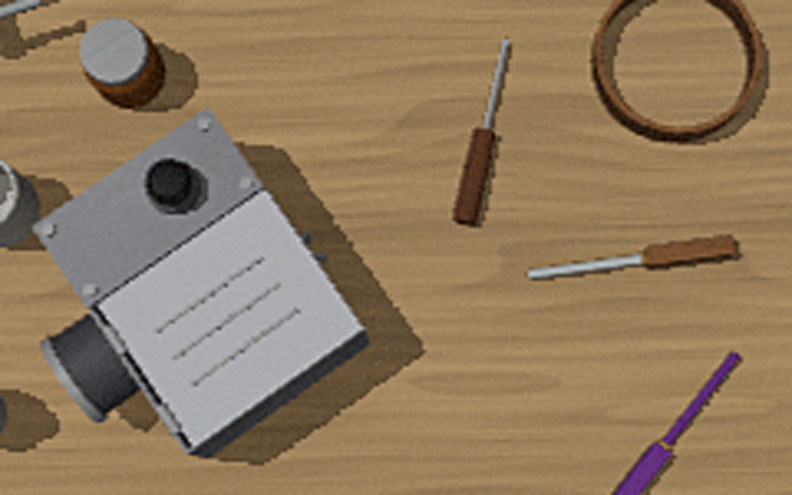

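View pics/crops.png

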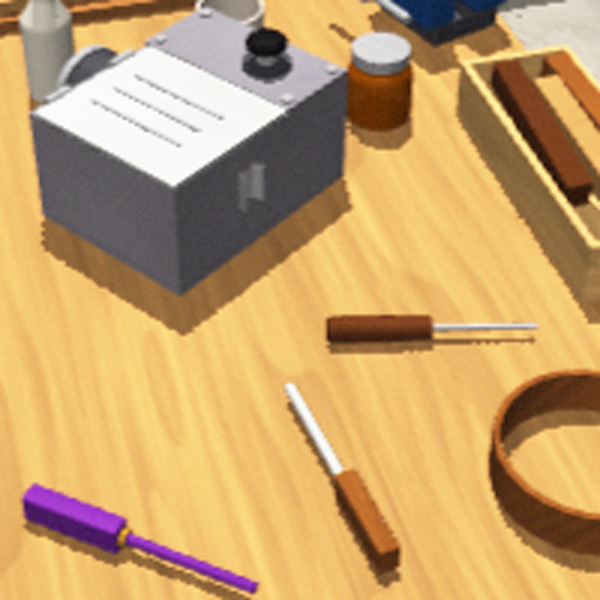

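The (383,198) item is the rod: rectangular orange-brown handle, thick pale shaft, 212 mm measured against 210 expected. The dark one with the round handle is the screwdriver. The slot lips show at crop (313,248) in the top view and (252,185) in the side view. Next I'll fit the box pose from these points.

Run:
```python
from h import *
from scipy.spatial.transform import Rotation as Ro
ct=viewer.camera_info('top');cs=viewer.camera_info('side')
T=lambda u,v:(u/3.3+190,v/3.3+120)
S=lambda u,v:(u/3+230,v/3+130)
obs=[(-100,-130,136,ct,T(208,108)),(100,-130,136,ct,T(33,228)),(-30,-83,172,ct,T(169,181)),(-105,30,98,ct,T(313,248)),(-100,130,133,ct,T(367,330)),
(-100,-130,136,cs,S(347,70)),(-100,130,133,cs,S(178,187)),(-105,30,80,cs,S(252,186)),(-30,-83,172,cs,S(267,41))]
P=np.array([o[:2] for o in obs],float);W=np.array([ray(o[3],*o[4],o[2])[:2] for o in obs])
w=np.ones(len(P));mp,mw=P.mean(0),W.mean(0)
p,q=P-mp,W-mw;th=np.arctan2((p[:,0]*q[:,1]-p[:,1]*q[:,0]).sum(),(p*q).sum())
R=np.array([[np.cos(th),-np.sin(th)],[np.sin(th),np.cos(th)]])
f=lambda a:R@(np.array(a)-mp)+mw
print('yaw',np.degrees(th));
for o,a,b in zip(obs,P,W):print(a,b.round(),'res',(b-f(a)).round(1))
print('slot',f((-100,30)).round(1),'stop',f((-30,-83)).round(1),'d',R[:,0].round(3))
s=ctrl.sense();M=Ro.from_quat(np.roll(s['ee_rot'],-1)).as_matrix();print(M.round(3),'joints',s['joints'])
tip=[ray(ct,*T(530,274),14),ray(cs,*S(290,386),14)];rear=[ray(ct,*T(739,246),14),ray(cs,*S(388,556),14)]
print('tip',np.round(tip),'rear',np.round(rear))
```

```text
yaw 124.48927537395362
[-100. -130.] [652. 212.] res [-2.   1.7]
[ 100. -130.] [540. 376.] res [-1.2  1. ]
[-30. -83.] [574. 242.] res [-1.7  0.6]
[-105.   30.] [521. 116.] res [-3.8  0.7]
[-100.  130.] [437.  64.] res [-2.8  0.6]
[-100. -130.] [656. 210.] res [ 1.5 -0.2]
[-100.  130.] [445.  67.] res [5.7 4.3]
[-105.   30.] [529. 117.] res [4.  1.9]
[-30. -83.] [576. 231.] res [  0.3 -10.7]
slot [522.2 119.6] stop [575.7 241.3] d [-0.566  0.824]
[[-0.001  0.257  0.966]
 [-0.001  0.966 -0.257]
 [-1.    -0.001 -0.   ]] joints [ 1.08756405e+00  3.13383547e-01  1.49833650e+00 -4.71773230e-06
  1.33101339e+00 -2.23355851e-01]
tip [[504. -96.  14.]
 [507. -95.  14.]] rear [[ 528. -309.   14.]
 [ 530. -298.   14.]]
```

Emit:
{"method": "carry_out", "body": {"targets": [{"x":0.048,"y":-0.029,"hand":-1},{"x":0.096,"y":-0.058,"hand":-1},{"x":0.144,"y":-0.087,"hand":-1},{"x":0.192,"y":-0.116,"hand":-1},{"x":0.24,"y":-0.145,"hand":-1}], "grip_force": 60}}

```text
invalid input at $.targets[0]: expected keys x, y, z, ax, ay, az, hand
```

Emit:
{"method": "carry_out", "body": {"targets": [{"x":0.048,"y":-0.03,"hand":-1},{"x":0.096,"y":-0.06,"hand":-1},{"x":0.144,"y":-0.09,"hand":-1},{"x":0.2,"y":-0.12,"z":-0.02,"hand":-1},{"x":0.2,"y":-0.12,"z":-0.035,"hand":-1}]}}

```text
invalid input at $.targets[0]: expected keys x, y, z, ax, ay, az, hand
```

All keys are required.

Emit:
{"method": "carry_out", "body": {"targets": [{"x":0.048,"y":-0.029,"z":0,"ax":0,"ay":0,"az":0,"hand":-1},{"x":0.096,"y":-0.058,"z":0,"ax":0,"ay":0,"az":0,"hand":-1},{"x":0.144,"y":-0.087,"z":0,"ax":0,"ay":0,"az":0,"hand":-1},{"x":0.192,"y":-0.116,"z":0,"ax":0,"ay":0,"az":0,"hand":-1},{"x":0.24,"y":-0.145,"z":0,"ax":0,"ay":0,"az":0,"hand":-1}], "grip_force": 60}}

```text
time_s: 0.72
eef_pos: [376.2, 361.1, 231.1]
ee_rot: [0.701, 0.092, 0.701, -0.092]
force: [0.1, 0.8, -0.1]
grip_width: -0.002
```

Emit:
{"method": "carry_out", "body": {"targets": [{"x":0.048,"y":-0.03,"z":0,"ax":0,"ay":0,"az":0,"hand":-1},{"x":0.096,"y":-0.06,"z":0,"ax":0,"ay":0,"az":0,"hand":-1},{"x":0.144,"y":-0.09,"z":0,"ax":0,"ay":0,"az":0,"hand":-1},{"x":0.2,"y":-0.12,"z":-0.02,"ax":0,"ay":0,"az":0,"hand":-1},{"x":0.2,"y":-0.12,"z":-0.035,"ax":0,"ay":0,"az":0,"hand":-1}]}}

```text
time_s: 1.35
eef_pos: [577.0, 239.9, 194.2]
ee_rot: [0.701, 0.093, 0.701, -0.093]
force: [-0.2, 0.3, -0.6]
grip_width: 0.005
```

Emit:
{"method": "carry_out", "body": {"targets": [{"x":-0.001,"y":0.001,"z":-0.018,"ax":0,"ay":0,"az":0,"hand":-1},{"x":-0.001,"y":0.001,"z":-0.024,"ax":0,"ay":0,"az":0,"hand":-1},{"x":-0.001,"y":0.001,"z":-0.027,"ax":0,"ay":0,"az":0,"hand":-1},{"x":-0.001,"y":0.001,"z":-0.029,"ax":0,"ay":0,"az":0,"hand":-1},{"x":-0.001,"y":0.001,"z":-0.03,"ax":0,"ay":0,"az":0,"hand":-1}]}}

```text
time_s: 1.98
eef_pos: [573.5, 244.0, 167.7]
ee_rot: [0.702, 0.091, 0.701, -0.091]
force: [-3.7, -0.2, 5.2]
grip_width: -0.0
```

Emit:
{"method": "carry_out", "body": {"targets": [{"x":0,"y":0,"z":-0.002,"ax":0,"ay":0,"az":0,"hand":-1},{"x":0,"y":0,"z":-0.003,"ax":0,"ay":0,"az":0,"hand":-1},{"x":0,"y":0,"z":-0.004,"ax":0,"ay":0,"az":0,"hand":-1},{"x":0,"y":0,"z":-0.004,"ax":0,"ay":0,"az":0,"hand":-1}]}}

```text
time_s: 2.48
eef_pos: [573.6, 243.9, 163.8]
ee_rot: [0.702, 0.092, 0.701, -0.091]
force: [-3.6, -0.1, 5.2]
grip_width: -0.002
```

Emit:
{"method": "carry_out", "body": {"targets": [{"x":0,"y":0,"z":-0.001,"ax":0,"ay":0,"az":0,"hand":-1},{"x":0,"y":0,"z":-0.002,"ax":0,"ay":0,"az":0,"hand":-1},{"x":0,"y":0,"z":-0.002,"ax":0,"ay":0,"az":0,"hand":-1}]}}

```text
time_s: 2.85
eef_pos: [573.8, 244.0, 163.6]
ee_rot: [0.702, 0.092, 0.7, -0.091]
force: [-7.8, -3.2, 15.5]
grip_width: 0.001
```

Emit:
{"method": "carry_out", "body": {"targets": [{"x":0,"y":0,"z":0.05,"ax":0,"ay":0,"az":0,"hand":-1},{"x":-0.006,"y":-0.054,"z":0.06,"ax":0,"ay":0,"az":-0.17,"hand":0},{"x":-0.012,"y":-0.108,"z":0.06,"ax":0,"ay":0,"az":-0.34,"hand":0.3},{"x":-0.018,"y":-0.162,"z":0.06,"ax":0,"ay":0,"az":-0.51,"hand":0.3},{"x":-0.024,"y":-0.216,"z":0.06,"ax":0,"ay":0,"az":-0.68,"hand":0.3}]}}

```text
time_s: 3.48
eef_pos: [549.5, 26.2, 221.1]
ee_rot: [0.63, 0.322, 0.629, -0.321]
force: [0.8, -0.7, -0.3]
grip_width: 0.652
```

Emit:
{"method": "carry_out", "body": {"targets": [{"x":-0.006,"y":-0.054,"z":0,"ax":0,"ay":0,"az":-0.17,"hand":0.3},{"x":-0.012,"y":-0.108,"z":0,"ax":0,"ay":0,"az":-0.34,"hand":0.3},{"x":-0.018,"y":-0.162,"z":-0.02,"ax":0,"ay":0,"az":-0.51,"hand":0.3},{"x":-0.024,"y":-0.216,"z":-0.06,"ax":0,"ay":0,"az":-0.51,"hand":0.3},{"x":-0.03,"y":-0.265,"z":-0.08,"ax":0,"ay":0,"az":-0.51,"hand":0.3}]}}

```text
time_s: 4.1
eef_pos: [519.4, -238.6, 139.6]
ee_rot: [0.529, 0.469, 0.529, -0.469]
force: [0.1, -1.4, 0.2]
grip_width: 0.651
```

Run:
```python
from h import *
s=ctrl.sense();c=viewer.camera_info('wrist');im=viewer.capture('wrist');cv2.imwrite('pics/w1.png',im)
import json;json.dump({k:np.array(v).tolist() for k,v in c.items()},open('w1.json','w'))
print(s['eef_pos'],s['ee_rot'],s['grip_width'],proj(c,s['eef_pos']))
R=np.array(c['R']);print(-R.T@np.array(c['t']))
```

```text
[ 519.44938959 -238.60454672  139.55247311] [ 0.52948119  0.46871283  0.52949005 -0.4686131 ] 0.6512336785056148 [316.280948   265.74320852]
[ 509.59134527 -162.06418568  283.67661577]
```

View pics/w1.png

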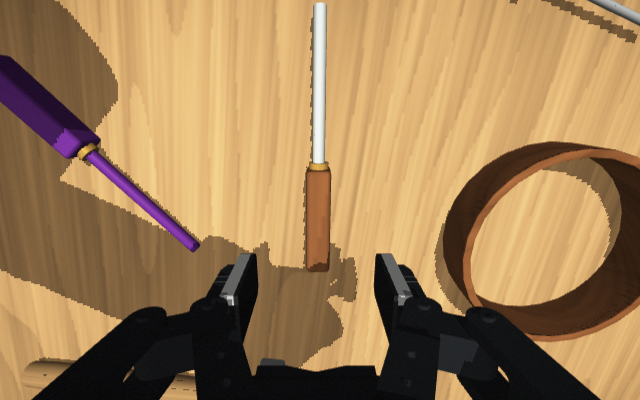

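Rod in the wrist view: tip at (319,4), handle front top edge at (318,171), rear at (317,265). It sits between the jaws. The shell at (545,240) is clear on the right and the purple look-alike is on the left.

Run:
```python
from h import *
import json
c=json.load(open('w1.json'))
for n,p,z in (('tip',(319.5,4),14),('shaftbase',(319,160),14),('hfront',(318,171),28),('hrear',(317,264),28)):print(n,ray(c,*p,z).round(1))
im=cv2.imread('pics/w1.png');hsv=cv2.cvtColor(im,cv2.COLOR_BGR2HSV)
# handle top face: orange-brown columns
for r in (180,200,220,240,255):
    row=hsv[r,295:345].astype(int);m=np.where((row[:,1]>140)&(row[:,2]>90))[0]+295;print(r,m.min(),m.max(),ray(c,(m.min()+m.max())/2,r,28).round(1))
```

```text
tip [504.6 -95.3  14. ]
shaftbase [ 518.4 -208.1   14. ]
hfront [ 518.2 -214.5   28. ]
hrear [ 527.5 -296.1   28. ]
180 307 329 [ 519.1 -221.8   28. ]
200 307 330 [ 521.6 -238.3   28. ]
220 307 329 [ 523.3 -255.6   28. ]
240 307 328 [ 525.1 -273.6   28. ]
255 307 327 [ 526.4 -287.5   28. ]
```

Emit:
{"method": "carry_out", "body": {"targets": [{"x":0.0015,"y":-0.001,"z":-0.05,"ax":0,"ay":0,"az":-0.01,"hand":0.3},{"x":0.0015,"y":-0.001,"z":-0.1,"ax":0,"ay":0,"az":-0.01,"hand":0.2},{"x":0.0015,"y":-0.001,"z":-0.135,"ax":0,"ay":0,"az":-0.01,"hand":0.2},{"x":0.0015,"y":-0.001,"z":-0.135,"ax":0,"ay":0,"az":-0.01,"hand":-0.2},{"x":0.0015,"y":-0.001,"z":-0.135,"ax":0,"ay":0,"az":-0.01,"hand":-1}], "grip_force": 60}}

```text
time_s: 4.78
eef_pos: [522.4, -239.0, 7.3]
ee_rot: [0.528, 0.472, 0.526, -0.471]
force: [0.1, 0.2, 1.1]
grip_width: 0.219
```

Emit:
{"method": "carry_out", "body": {"targets": [{"x":0,"y":0,"z":0,"ax":0,"ay":0,"az":0,"hand":-1},{"x":0,"y":0,"z":0,"ax":0,"ay":0,"az":0,"hand":-1},{"x":0,"y":0,"z":0,"ax":0,"ay":0,"az":0,"hand":-1}]}}

```text
time_s: 5.15
eef_pos: [522.4, -239.1, 7.3]
ee_rot: [0.528, 0.472, 0.526, -0.471]
force: [-0.3, 0.1, 8.6]
grip_width: 0.224
```

Emit:
{"method": "carry_out", "body": {"targets": [{"x":0,"y":0,"z":0.02,"ax":0,"ay":0,"az":0,"hand":-1},{"x":0,"y":0,"z":0.07,"ax":0,"ay":0,"az":0,"hand":-1},{"x":0.02,"y":0.045,"z":0.07,"ax":0,"ay":0,"az":0.12,"hand":-1},{"x":0.04,"y":0.09,"z":0.07,"ax":0,"ay":0,"az":0.24,"hand":-1},{"x":0.06,"y":0.135,"z":0.07,"ax":0,"ay":0,"az":0.36,"hand":-1}]}}

```text
time_s: 5.78
eef_pos: [582.0, -102.3, 76.2]
ee_rot: [0.604, 0.369, 0.603, -0.368]
force: [0.5, -0.3, -0.9]
grip_width: 0.216
```

Emit:
{"method": "carry_out", "body": {"targets": [{"x":0.018,"y":0.04,"z":0,"ax":0,"ay":0,"az":0.13,"hand":-1},{"x":0.034,"y":0.07,"z":0,"ax":0,"ay":0,"az":0.13,"hand":-1},{"x":0.034,"y":0.07,"z":0,"ax":0,"ay":0,"az":0.13,"hand":-1}]}}

```text
time_s: 6.15
eef_pos: [616.0, -31.7, 75.8]
ee_rot: [0.626, 0.329, 0.626, -0.329]
force: [-0.7, -0.0, -1.6]
grip_width: 0.221
```

Run:
```python
from h import *
import json
s=ctrl.sense();c=viewer.camera_info('wrist');im=viewer.capture('wrist');cv2.imwrite('pics/w2.png',im)
json.dump({k:np.array(v).tolist() for k,v in c.items()},open('w2.json','w'))
cv2.imwrite('pics/s2.png',viewer.capture('side'));cv2.imwrite('pics/t2.png',viewer.capture('top'))
print(s['eef_pos'],s['ee_rot'],s['grip_width'],s['force'])
```

```text
[615.98116259 -31.66889199  75.82176566] [ 0.62641483  0.32880645  0.62574127 -0.32854015] 0.22082612406412636 [-0.71586919 -0.04545662 -1.64634626]
```

View pics/w2.png

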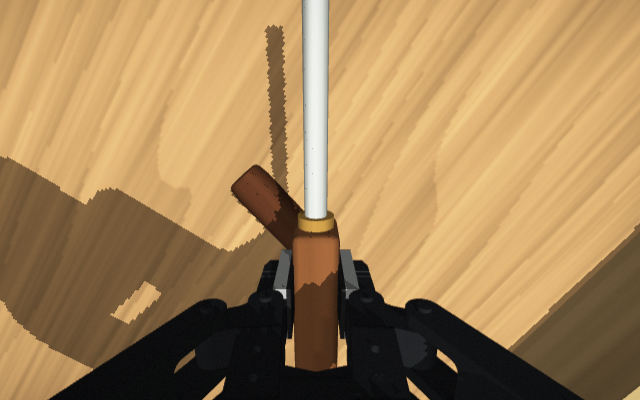

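The wrist view shows the rod gripped straight; its shaft runs from (317,215) out of frame at (314,0), so the tip isn't visible. I'll check the tip and slot together in top and side crops.

Run:
```python
from h import *
import json
c=json.load(open('w2.json'))
z=75.8+6.7
a=ray(c,317,210,z);b=ray(c,314.7,1,z);print('axis',a.round(1),b.round(1),np.degrees(np.arctan2(*(b-a)[1::-1])))
t=cv2.imread('pics/t2.png');s=cv2.imread('pics/s2.png')
A=cv2.resize(t[150:250,240:340],None,fx=4,fy=6/1.5,interpolation=cv2.INTER_CUBIC)
B=cv2.resize(s[150:250,270:370],None,fx=4,fy=4,interpolation=cv2.INTER_CUBIC)
cv2.imwrite('pics/c2.png',np.hstack([A,B]))
```

```text
axis [598.7  -5.7  82.5] [551.8  60.5  82.5] 125.26686825771459
```

View pics/c2.png

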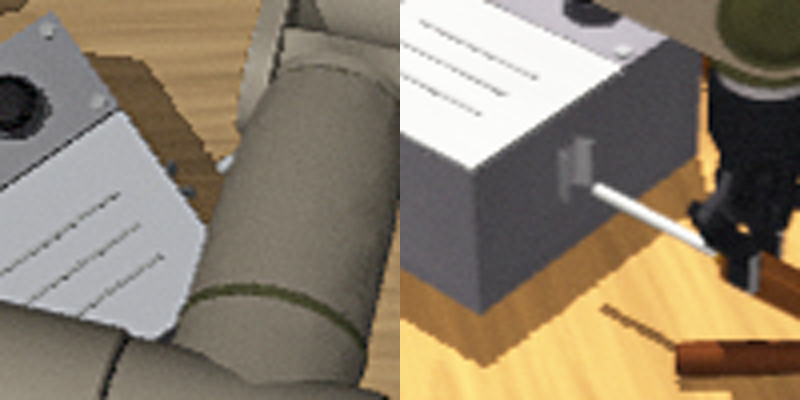

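Run:
```python
from h import *
ct=viewer.camera_info('top');cs=viewer.camera_info('side')
T=lambda u,v:(u/4+240,v/4+150)
S=lambda u,v:((u-400)/4+270,v/4+150)
print('tip side',ray(cs,*S(595,187),82.5).round(1),'pred px',proj(cs,[532.4,86.8,82.5]),S(595,187))
print('tip top',ray(ct,*T(219,167),82.5).round(1),proj(ct,[532.4,86.8,82.5]))
l1,l2=ray(ct,*T(172,168),98),ray(ct,*T(189,190),98);print('lips top',l1.round(1),l2.round(1),((l1+l2)/2).round(1),np.linalg.norm(l1-l2))
# side: where the predicted slot outline lies
d=np.array([-.572,.820]);y=np.array([-d[1],d[0]])
s0=np.array([522,118.5])
for nm,yy,zz,xx in (('left lip top',13,98,-10),('left lip bot',13,62,-10),('right lip top',-13,98,-10),('right bot',-13,62,-10)):
    P=np.r_[s0+d*xx+y*yy,zz];p=proj(cs,P);q=proj(ct,P);print(nm,((p-[270,150])*4+[400,0]).round(),((q-[240,150])*4).round())
# front edge direction of box in side crop
B,A=ray(cs,*S(477,170),133),ray(cs,*S(622,72),133);print('hatch edge dir',A.round(1),B.round(1),np.degrees(np.arctan2(*(A-B)[1::-1])))
B,A=ray(ct,*T(207,230),133),ray(ct,*T(122,112),133);print('hatch edge dir top',A.round(1),B.round(1),np.degrees(np.arctan2(*(A-B)[1::-1])))
B,A=ray(cs,*S(480,314),0),ray(cs,*S(697,186),0);print('bottom edge',A.round(1),B.round(1),np.linalg.norm(A-B),np.degrees(np.arctan2(*(A-B)[1::-1])))
```

```text
tip side [535.7  88.4  82.5] pred px [317.80327891 197.27058424] (318.75, 196.75)
tip top [534.3  85.6  82.5] [294.39334089 192.32727449]
lips top [531.5 122.   98. ] [513.5 108.6  98. ] [522.5 115.3  98. ] 22.404916477658954
left lip top [565. 163.] [196. 185.]
left lip bot [566. 201.] [200. 193.]
right lip top [588. 146.] [177. 159.]
right bot [588. 185.] [181. 167.]
hatch edge dir [574.9 154.5 133. ] [445.1  66.7 133. ] 34.08108899900007
hatch edge dir top [570.4 157.5 133. ] [476.2  92.2 133. ] 34.75560316369454
bottom edge [642.  169.7   0. ] [441.3  66.7   0. ] 225.5263489442135 27.17050110887209
```

Emit:
{"method": "carry_out", "body": {"targets": [{"x":0.006,"y":0.004,"z":-0.003,"ax":0,"ay":0,"az":-0.01,"hand":-1},{"x":-0.005,"y":0.021,"z":-0.003,"ax":0,"ay":0,"az":-0.01,"hand":-1},{"x":-0.005,"y":0.021,"z":-0.003,"ax":0,"ay":0,"az":-0.01,"hand":-1}]}}

```text
time_s: 6.68
eef_pos: [610.1, -12.3, 72.2]
ee_rot: [0.624, 0.333, 0.624, -0.333]
force: [0.2, 0.2, -1.2]
grip_width: 0.218
```

Run:
```python
from h import *
s=ctrl.sense();print(s['eef_pos'],s['ee_rot'],s['force'])
im=viewer.capture('side');t=viewer.capture('top');cv2.imwrite('pics/s3.png',im)
B=cv2.resize(im[165:215,290:340],None,fx=8,fy=8,interpolation=cv2.INTER_CUBIC)
A=cv2.resize(t[170:220,260:310],None,fx=8,fy=8,interpolation=cv2.INTER_CUBIC)
cv2.imwrite('pics/c3.png',np.hstack([A,B]))
```

```text
[610.09086482 -12.33627219  72.18299043] [ 0.62372461  0.33267366  0.62415201 -0.33276134] [ 0.19180254  0.20794479 -1.17045645]
```

View pics/c3.png

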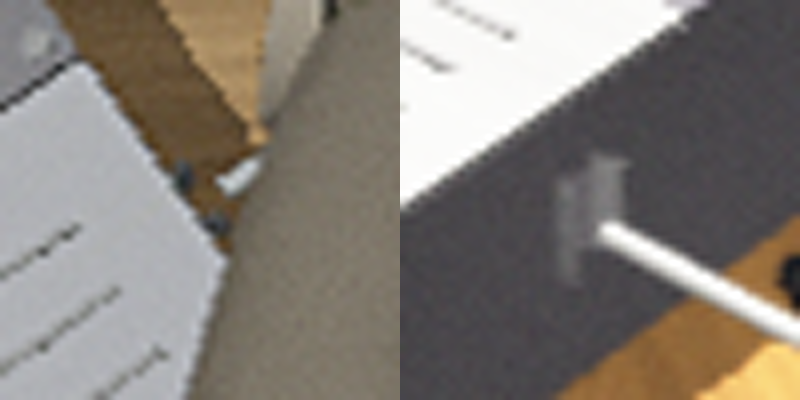

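The tip is at top crop (225,186) and points at the midpoint between the lips, (200,197). In the side crop the tip at (605,230) heads for the middle of the mouth at about (585,220). It is aligned, so I'll push in.

Emit:
{"method": "carry_out", "body": {"targets": [{"x":-0.0057,"y":0.0082,"z":0,"ax":0,"ay":0,"az":0,"hand":-1},{"x":-0.0114,"y":0.0164,"z":0,"ax":0,"ay":0,"az":0,"hand":-1},{"x":-0.0171,"y":0.0247,"z":0,"ax":0,"ay":0,"az":0,"hand":-1},{"x":-0.0171,"y":0.0247,"z":0,"ax":0,"ay":0,"az":0,"hand":-1}], "grip_force": 90}}

```text
time_s: 7.28
eef_pos: [592.9, 12.9, 72.4]
ee_rot: [0.624, 0.332, 0.624, -0.332]
force: [0.6, 0.1, -0.3]
grip_width: 0.208
```

Emit:
{"method": "carry_out", "body": {"targets": [{"x":-0.0057,"y":0.0082,"z":0,"ax":0,"ay":0,"az":0,"hand":-1},{"x":-0.0097,"y":0.014,"z":0,"ax":0,"ay":0,"az":0,"hand":-1},{"x":-0.0097,"y":0.014,"z":0,"ax":0,"ay":0,"az":0,"hand":-1}]}}

```text
time_s: 7.65
eef_pos: [583.3, 26.6, 72.3]
ee_rot: [0.624, 0.333, 0.624, -0.333]
force: [0.8, -0.3, -1.0]
grip_width: 0.209
```

Emit:
{"method": "carry_out", "body": {"targets": [{"x":-0.0023,"y":0.0033,"z":0,"ax":0,"ay":0,"az":0,"hand":-1},{"x":-0.0046,"y":0.0066,"z":0,"ax":0,"ay":0,"az":0,"hand":-1},{"x":-0.0046,"y":0.0066,"z":0,"ax":0,"ay":0,"az":0,"hand":-1}]}}

```text
time_s: 8.02
eef_pos: [579.5, 32.2, 72.7]
ee_rot: [0.625, 0.333, 0.623, -0.333]
force: [2.8, -3.7, -0.7]
grip_width: 0.208
```

The tab is in contact at about 4.6 N. Pushing on.

Emit:
{"method": "carry_out", "body": {"targets": [{"x":-0.0023,"y":0.0033,"z":0,"ax":0,"ay":0,"az":0,"hand":-1},{"x":-0.0046,"y":0.0066,"z":0,"ax":0,"ay":0,"az":0,"hand":-1},{"x":-0.0051,"y":0.0074,"z":0,"ax":0,"ay":0,"az":0,"hand":-1},{"x":-0.0051,"y":0.0074,"z":0,"ax":0,"ay":0,"az":0,"hand":-1}]}}

```text
time_s: 8.52
eef_pos: [575.4, 38.4, 73.1]
ee_rot: [0.626, 0.333, 0.622, -0.333]
force: [5.3, -9.7, -1.5]
grip_width: 0.217
```

Run:
```python
from h import *
s=ctrl.sense();print(s['eef_pos'],s['force'])
im=viewer.capture('side');cv2.imwrite('pics/s4.png',im)
a=cv2.imread('pics/s3.png');print('diff over hatch',np.abs(im[140:185,250:310].astype(int)-a[140:185,250:310]).mean())
```

```text
[575.41580958  38.42038261  73.09636835] [ 5.27756345 -9.65357619 -1.4682357 ]
diff over hatch 119.78370370370371
```

The hatch region changed strongly, so it appears open. Retracting along the slot axis, then returning to the pick place.

Emit:
{"method": "carry_out", "body": {"targets": [{"x":0.0057,"y":-0.0082,"z":0,"ax":0,"ay":0,"az":0,"hand":-1},{"x":0.0171,"y":-0.0247,"z":0,"ax":0,"ay":0,"az":0,"hand":-1},{"x":0.0285,"y":-0.0411,"z":0,"ax":0,"ay":0,"az":0,"hand":-1},{"x":0.0455,"y":-0.0658,"z":0,"ax":0,"ay":0,"az":0,"hand":-1},{"x":0.0455,"y":-0.0658,"z":0,"ax":0,"ay":0,"az":0,"hand":-1}]}}

```text
time_s: 9.2
eef_pos: [620.0, -27.5, 71.9]
ee_rot: [0.623, 0.333, 0.624, -0.333]
force: [-0.0, 0.2, -1.6]
grip_width: 0.209
```

Emit:
{"method": "carry_out", "body": {"targets": [{"x":-0.02,"y":-0.043,"z":0,"ax":0,"ay":0,"az":-0.1,"hand":-1},{"x":-0.04,"y":-0.086,"z":0,"ax":0,"ay":0,"az":-0.2,"hand":-1},{"x":-0.06,"y":-0.129,"z":0,"ax":0,"ay":0,"az":-0.3,"hand":-1},{"x":-0.08,"y":-0.172,"z":0,"ax":0,"ay":0,"az":-0.4,"hand":-1},{"x":-0.098,"y":-0.213,"z":0,"ax":0,"ay":0,"az":-0.48,"hand":-1}]}}

```text
time_s: 9.82
eef_pos: [520.4, -239.5, 72.2]
ee_rot: [0.526, 0.472, 0.527, -0.472]
force: [-0.0, -0.5, -1.3]
grip_width: 0.214
```

Emit:
{"method": "carry_out", "body": {"targets": [{"x":0,"y":0,"z":-0.02,"ax":0,"ay":0,"az":0,"hand":-1},{"x":0,"y":0,"z":-0.04,"ax":0,"ay":0,"az":0,"hand":-1},{"x":0,"y":0,"z":-0.052,"ax":0,"ay":0,"az":0,"hand":-1},{"x":0,"y":0,"z":-0.059,"ax":0,"ay":0,"az":0,"hand":-1},{"x":0,"y":0,"z":-0.059,"ax":0,"ay":0,"az":0,"hand":-1}]}}

```text
time_s: 10.45
eef_pos: [521.4, -238.5, 13.2]
ee_rot: [0.527, 0.471, 0.527, -0.471]
force: [-0.8, -0.5, -0.2]
grip_width: 0.212
```

Run:
```python
from h import *
s=ctrl.sense();print(s['eef_pos'],s['force'])
im=viewer.capture('side');cv2.imwrite('pics/s5.png',im)
```

```text
[ 521.40826984 -238.5044034    13.21204892] [-0.81920705 -0.45617589 -0.22631407]
```

View pics/s5.png

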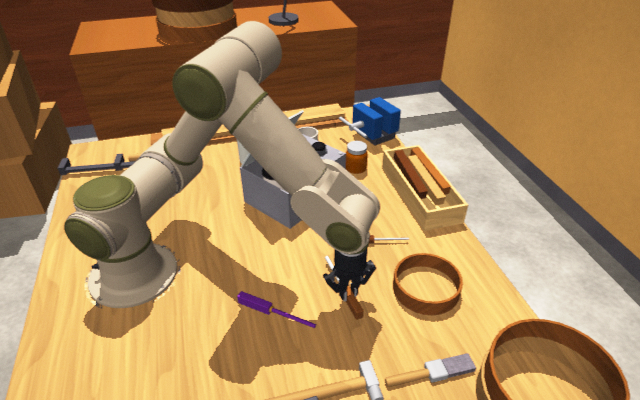

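The rod is just above the bench with the hand at (350,270), and nothing else looks disturbed. Lowering until it touches, then releasing.

Emit:
{"method": "carry_out", "body": {"targets": [{"x":0,"y":0,"z":-0.003,"ax":0,"ay":0,"az":0,"hand":-1},{"x":0,"y":0,"z":-0.005,"ax":0,"ay":0,"az":0,"hand":-1},{"x":0,"y":0,"z":-0.006,"ax":0,"ay":0,"az":0,"hand":-1},{"x":0,"y":0,"z":-0.006,"ax":0,"ay":0,"az":0,"hand":-1}], "grip_force": 30}}

```text
time_s: 11.0
eef_pos: [521.4, -238.8, 7.4]
ee_rot: [0.527, 0.471, 0.527, -0.471]
force: [0.1, 0.3, 0.1]
grip_width: 0.21
```

Emit:
{"method": "carry_out", "body": {"targets": [{"x":0,"y":0,"z":-0.001,"ax":0,"ay":0,"az":0,"hand":-1},{"x":0,"y":0,"z":-0.0015,"ax":0,"ay":0,"az":0,"hand":-1},{"x":0,"y":0,"z":-0.0015,"ax":0,"ay":0,"az":0,"hand":-1}]}}

```text
time_s: 11.38
eef_pos: [521.5, -238.8, 7.3]
ee_rot: [0.527, 0.471, 0.527, -0.471]
force: [-6.6, 4.1, 14.9]
grip_width: 0.21
```

Contact with the bench is clear at 15 N. Releasing and rising.

Emit:
{"method": "carry_out", "body": {"targets": [{"x":0,"y":0,"z":0.001,"ax":0,"ay":0,"az":0,"hand":-0.3},{"x":0,"y":0,"z":0.002,"ax":0,"ay":0,"az":0,"hand":0.2},{"x":0,"y":0,"z":0.002,"ax":0,"ay":0,"az":0,"hand":0.3},{"x":0,"y":0,"z":0.05,"ax":0,"ay":0,"az":0,"hand":0.3},{"x":0,"y":0,"z":0.11,"ax":0,"ay":0,"az":0,"hand":0.3}]}}

```text
time_s: 12.0
eef_pos: [520.8, -238.4, 116.1]
ee_rot: [0.526, 0.471, 0.528, -0.472]
force: [1.3, 0.3, 1.3]
grip_width: 0.654
```

Emit:
{"method": "carry_out", "body": {"targets": [{"x":-0.03,"y":-0.04,"z":0.05,"ax":0,"ay":0,"az":0,"hand":0.3},{"x":-0.07,"y":-0.08,"z":0.08,"ax":0,"ay":0,"az":0,"hand":0.3},{"x":-0.11,"y":-0.12,"z":0.1,"ax":0,"ay":0,"az":0,"hand":0.3},{"x":-0.11,"y":-0.12,"z":0.1,"ax":0,"ay":0,"az":0,"hand":0.3}]}}

```text
time_s: 12.5
eef_pos: [409.6, -361.3, 217.3]
ee_rot: [0.527, 0.472, 0.525, -0.473]
force: [0.6, -0.1, 0.7]
grip_width: 0.652
```

Run:
```python
from h import *
s=ctrl.sense();print(s['time_s'],s['eef_pos'],s['force'])
a=viewer.capture('side');b=viewer.capture('top');cv2.imwrite('pics/s6.png',a);cv2.imwrite('pics/t6.png',b)
cv2.imwrite('pics/c6.png',np.hstack([cv2.resize(a[90:390,200:480],None,fx=1.42,fy=1.42),cv2.resize(b[90:390,140:420],None,fx=1.42,fy=1.42)]))
```

```text
12.5 [ 409.59327331 -361.30364598  217.29097881] [ 0.58609707 -0.08627316  0.74805149]
```

View pics/c6.png

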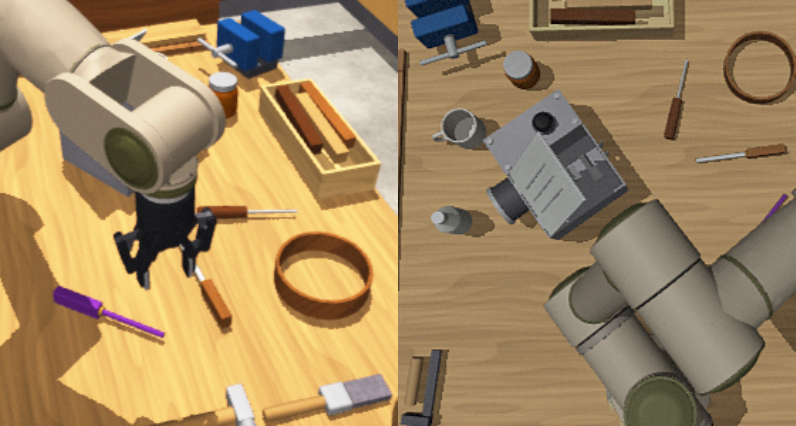

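The hatch stands open at top crop (560,170). The rod lies flat at top crop (742,153) in its old place, the bystanders are where they were, and the hand is clear.

```bash
python3 -c "
from rig import finish_job
print(finish_job())"
```

```text
the job is handed in; nothing more can be done
None
```

I pressed the stop button, opened the hatch with the rod, laid the rod back where it came from, and handed the job in after about 12.6 s. The system gave no verdict.

- **Stop button:** it moved against about 5 N until the force jumped to 15.5 N at a fingertip height of 163.6 mm. That matches the end stop at full travel.
- **Latch:** the shaft entered the slot without contact force. It met the tab at about 4.6 N and was pushed to 11 N, near the end of its travel, and the hatch sprang open.
- **Rod:** I lowered it until the bench pushed back with 15 N, then let go. The last pictures show it lying flat and the hand clear.
- **Last checks:** the pictures show the hatch open. The bystanders in the last pictures are where they were; the brush and hammer are only partly in view.
- **Not measured directly:** I had no reading of the latch returning or of the button staying down. Both rest on the forces and on the latch spring.
- **Disagreements:** the two cameras differed by up to about 5 mm on the slot's position and 11 mm on the button's. I resolved the slot by sighting rod tip and slot together before pushing, and trusted the top camera for the button.

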